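Seat the porcelain filter cup in the filtration stand

TASK

Take the white porcelain filter cup with the tapered foot (not the straight-sided pot beside it) and nest it upright in the tapered rubber collar on top of the steel filtration stand. Let it centre itself, then press it straight down until the sliding collar reaches its hidden stop and pushes back with about 12 N (at least 9, never more than 18) for about one second so that the taper seals, and let go, leaving it sitting square and centred in the collar. Leave the other vessels where they stand.

Things in the scene. Friction and masses are not known exactly. Their poses are not given: they have to be found in the camera images.
- cup: White porcelain filter cup, loose, 75 mm tall, 0.13 to 0.25 kg: flat foot 32 mm across, conical over the lowest 24 mm, above that straight, 54 mm across outside, wall 4 mm, open at the rim, with a fixed filter disc as inner floor 24 mm above the foot. Origin: centre of the foot's underside, z up its axis. It and the straight pot may have changed places.
- straight_pot: Bystander: white porcelain pot with straight sides from bottom to rim, 54 mm across, 75 mm tall; does not fit the collar. Origin: centre of its underside.
- stand: Filtration stand bolted to the bench: round steel base 130 mm across, 50 mm tall; on it an aluminium neck 88 mm across (72 inside) up to 95 mm, holding a sprung black rubber collar (see neck_rim). A brass hose stub sticks out 19 mm at its +y side, 25 mm up. Origin: centre of the base's underside, on the axis of neck and collar; z up.
- neck_rim (a point): Stand's axis at the neck's rim, 95 mm up. The coaxial rubber collar, 69 mm across, has a conical hole like the cup's foot: 51 mm wide at its edge, 38 mm 14 mm lower, open below. Edge at the start 7 to 37 mm above this point (cup's foot then meets it at 81 to 112 mm). Pushed with some 5 N it slides down 0 to 18 mm and stays, then meets a stop with a spring, 8 N per mm. None of this is reported.
- amber_bottle: Bystander: amber glass bottle with black cap, 48 mm across, 83 mm tall. Origin: centre of its underside.
- dropper_bottle: Bystander: small amber bottle with black rubber dropper, 36 mm across, 87 mm tall. Origin: centre of its underside.
Not all that is in view belongs to the job. What is shaped like the cup but blue or turquoise is not meant.

How it is judged:
By the outcome, as a careful person would: the job done as asked, in the order asked, and still so for the second after the job is handed in, with the robot touching nothing.
It also fails if it takes over 64 s, if anything falls off the work surface, if the arm or the gripper's body presses on something with over 40 N, if the wrist force passes 120 N, or if a joint passes its speed limit or range.

ROBOT

A 6-joint arm with a two-finger parallel gripper is mounted at the origin on the work surface. World frame = base frame: x ahead of the robot, y to its left, z up, the work surface at z = 0. Lengths are in mm, angles in rad, forces in N, time in s.
With the tool pointing down it reaches from about 325 to 1000 mm from the base axis. Payload 5.1 kg.
Tool frame: the origin (TCP) lies on the mounting face of the last link; the fingertips stand bot.finger_overhang ahead of it and the grasp point (between the pads) lies 155 mm ahead of it (bot.finger_overhang is the distance from the TCP to the fingertips, in mm); x points along the fingers, y is the direction in which the jaws open and shut, and the axes are right-handed (so a half turn about x gives the same grasp; the last joint's range is limited). The gripper opens to 85 mm and grips with 20 to 120 N. Pads are 22 mm wide; open, the fingers measure 114 mm over their backs; the gripper's body (76 mm by 85 mm) begins 54 mm behind the grasp point. The pads swing forward as they close: fully open they stand 13 mm farther back than shut.
Start: joints at [-1.374, 0.124, 1.65, -0, 1.367, -0.083], TCP at [179.474, -624.72, 404.722] pointing down, gripper open.
Joint ranges: [-2.61, 2.61], [-1.02, 2.33], [0.03, 2.71], [-1.35, 4.49], [0.32, 2.68], [-2.91, 2.91]. Speed limits (rad/s): [2.57, 2.57, 3.14, 3.14, 3.14, 3.14].

INTERFACE

Orientations are given as a 3x3 rotation matrix whose columns are the frame's x, y, z axes.
In Python, from station import bot gives the robot as it stands. The module is installed in compiled form; this text tells all that it offers. Calls block until the motion is done:
- bot.move_pose(position, orientation): joint-space move of the TCP to a pose.
- bot.servo_line(position, v=150, attitude=None, f_stop=None): straight line of the TCP; attitude=None keeps the orientation; v is the mean speed in mm/s. With f_stop (N) it stops when the force on the tool has changed by that much, and returns True; else False.
- bot.move_joints(angles): joint-space move.
- bot.set_gripper(opening, grasp_force=None): finger opening in mm; grasp_force is the grip in N (None keeps the last); returns when the fingers have stopped.
- bot.pause(seconds).
- bot.ik(position, orientation): joint angles nearest the present ones, or None.
- bot.get_image(name): name is "scene" or "top"; returns a dict with "img" (420x560x3 uint8, blue, green, red), "K" (3x3 intrinsics, pixels), "position" and "rotation" of the camera in the world. Camera axes: x right, y up, looking along -z (the intrinsics and any distortion apply to the point x, -y, -z); pixel columns grow to the right and rows downward; lengths in mm; the calibration is good to about 2 mm. A picture is of the moment at which its call begins. There is no depth.
A pose or a line that the arm cannot do raises bot.PlanningError and nothing moves.
- bot.hand_in(): hands the job in, once; it reports no verdict.
Trained networks look in a picture, given as the dict that the camera call returned (one of the last four; its "shot" number tells which), for a name from the list of things; names that differ only in an ending like _2 or _b are one class to them, and where a whole thing is asked for, a point or a joint stands for the part that bears it (a point fixed in the world has none). Each returns a list of dicts, best first, with "conf" (0 to 1); they miss things now and then, are a little off and sometimes report something else, mostly with a low value. They report only what shows in the picture. A call takes as long as a camera call. They do not tell look-alikes from the thing itself.
- bot.spot_in(picture, name): "location" ([x, y, z] in mm, in world coordinates, good to about 4 mm: the middle of the surface that is visible of it).
Readings, each from a call of its own:
- bot.read_time_s(): time.
- bot.read_q(): joint angles.
- bot.read_joint_velocities(): joint speeds.
- bot.read_tau(): joint torques, N m.
- bot.read_position(): TCP position.
- bot.read_tcp_rot(): TCP orientation.
- bot.read_force(): force on the tool from outside, world axes, zero at the start.
- bot.read_moment(): the same for the moment, N m.
- bot.read_opening(): finger opening in mm.
Only numpy, scipy, OpenCV 4.12 (cv2) and the standard library are available. Lean on these libraries where they do the work, as an engineer would, in place of code of your own. Each camera call takes 0.05 s, during which the arm holds its last target. There are 200 camera calls.

## Working session

There is one attempt and no reset: what is moved stays moved. The work goes in short steps, each a Python script; the robot and the scene stay as the last script left them, time stands still between calls to the robot, and variables do not carry over. Pictures are saved under pics/ and viewed, about 8 in all and at most 12, crops included, and the job is handed in when it is done.

```bash
mkdir -p pics; ls; python3 - <<'E'
from station import bot
import cv2, numpy as np
print(bot.finger_overhang,bot.read_time_s(),bot.read_tcp_rot().tolist() if hasattr(bot.read_tcp_rot(),'tolist') else bot.read_tcp_rot())
for n in ("scene","top"):
    p=bot.get_image(n); cv2.imwrite(f"pics/{n}0.png",p["img"])
    print(n,np.round(p["position"],1),np.round(p["rotation"],3).tolist(),np.round(p["K"],1).tolist(),[k for k in p])
    for o in ("cup","straight_pot","stand","neck_rim","amber_bottle","dropper_bottle"):
        print(o,[(np.round(d["location"]).tolist(),round(d["conf"],2)) for d in bot.spot_in(p,o)])
E
```

```text
pics
173.4 0.0 [[-0.00043633426250405417, 0.27614424935765625, -0.9611161028507992], [0.0020854334366241126, -0.9611138531011711, -0.2761445497278587], [-0.9999977302873205, -0.002124834985812934, -0.00015651354666659198]]
scene [1263.2  -98.4  646.7] [[0.158, -0.591, 0.791], [0.987, 0.086, -0.133], [0.01, 0.802, 0.597]] [[525.1, 0.0, 287.8], [0.0, 525.1, 209.4], [0.0, 0.0, 1.0]] ['img', 'K', 'position', 'rotation', 'shot']
cup [([406.0, 129.0, 53.0], 0.84), ([379.0, -48.0, 55.0], 0.68), ([360.0, 58.0, 60.0], 0.64), ([565.0, 46.0, 53.0], 0.59), ([466.0, 19.0, 49.0], 0.58)]
straight_pot [([571.0, 267.0, 49.0], 0.82)]
stand [([530.0, -196.0, 50.0], 0.71)]
neck_rim [([530.0, -195.0, 53.0], 0.6)]
amber_bottle [([740.0, 111.0, 47.0], 0.95)]
dropper_bottle [([760.0, -87.0, 37.0], 0.81)]
top [ 448.9   38.3 1065.1] [[-0.028, 0.996, -0.089], [-1.0, -0.026, 0.015], [0.013, 0.09, 0.996]] [[469.0, 0.0, 274.8], [0.0, 469.0, 214.8], [0.0, 0.0, 1.0]] ['img', 'K', 'position', 'rotation', 'shot']
cup [([548.0, 49.0, 28.0], 0.76), ([363.0, -46.0, 25.0], 0.74), ([443.0, 23.0, 28.0], 0.71), ([342.0, 60.0, 25.0], 0.66), ([387.0, 130.0, 22.0], 0.57)]
straight_pot [([556.0, 276.0, 39.0], 0.92)]
stand [([494.0, -184.0, 48.0], 0.75)]
neck_rim [([493.0, -184.0, 51.0], 0.56)]
amber_bottle []
dropper_bottle [([745.0, -88.0, 44.0], 0.5)]
```

View pics/scene0.png

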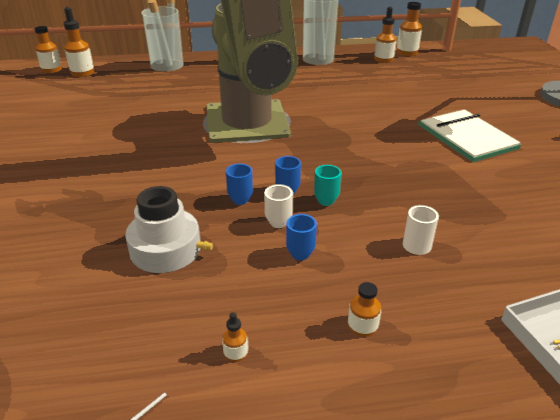

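View pics/top0.png

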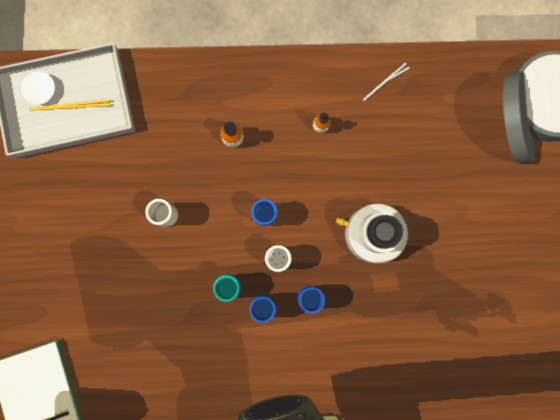

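Look-alikes in view:

| Thing | Pixel, top view | Pixel, scene view |
|---|---|---|
| White vessel, holed disc and narrowed foot | (278,258) | (279,206) |
| White straight pot | (161,212) | (420,230) |
| Blue cup | (264,212) | (301,237) |
| Blue cup | (311,300) | (240,184) |
| Blue cup | (262,309) | (288,175) |
| Teal cup | (226,288) | (328,186) |

There is also a white round thing in the tray at top (38,88). My choice is the white vessel at top (278,258). I'll check it in a crop and fit the silhouettes in both views.

```bash
cat > h.py <<'E'
from station import bot
import cv2, numpy as np
from scipy.optimize import least_squares
def proj(p,X):
    c=(np.atleast_2d(X)-p["position"])@np.array(p["rotation"]); K=np.array(p["K"])
    q=c*[1,-1,-1]; q=q@K.T; return q[:,:2]/q[:,2:]
A=np.linspace(0,2*np.pi,60)
def ring(x,y,z,r): return np.c_[x+r*np.cos(A),y+r*np.sin(A),0*A+z]
def feat(pts):
    h=cv2.convexHull(np.float32(pts).reshape(-1,1,2))[:,0]
    m=cv2.moments(h.reshape(-1,1,2)); return np.array([m["m10"]/m["m00"],m["m01"]/m["m00"]]),m["m00"],h
def blob(p,kind,uv,R=50):
    b=p["img"].astype(int); mx,mn=b.max(2),b.min(2)
    m=(mn>75)&(mx-mn<60) if kind=="white" else (mx<60)&(mx-mn<22)
    m=m.astype(np.uint8); w=np.zeros_like(m); u,v=np.int32(uv); w[v-R:v+R,u-R:u+R]=1
    n,l,s,c=cv2.connectedComponentsWithStats(m*w)
    i=1+np.argmax(s[1:,4]); ys,xs=np.where(l==i); return np.c_[xs,ys]
def cuprings(x,y,z): return np.r_[ring(x,y,z,16),ring(x,y,z+24,27),ring(x,y,z+75,27)]
def colrings(x,y,e): return np.r_[ring(x,y,95,34.5),ring(x,y,e,34.5)]
def fit(pics,blobs,model,x0):
    obs=[feat(b)[0] for b in blobs]
    f=lambda x:np.concatenate([feat(proj(p,model(*x)))[0]-o for p,o in zip(pics,obs)])
    r=least_squares(f,x0,diff_step=1e-3); 
    print(np.round(r.x,1),"res px",np.round(r.fun,2),"areas",[(int(feat(b)[1]),int(feat(proj(p,model(*r.x)))[1])) for p,b in zip(pics,blobs)])
    return r.x
def draw(p,pts): 
    im=p["img"].copy(); cv2.polylines(im,[np.int32(feat(pts)[2]).reshape(-1,1,2)],True,(0,255,0),1); return im
E
python3 - <<'E'
from h import *
s=bot.get_image("scene"); t=bot.get_image("top")
c=fit([s,t],[blob(s,"white",(279,206),24),blob(t,"white",(278,258),22)],cuprings,[445,20,0.1])
k=fit([s,t],[blob(s,"black",(157,205),30),blob(t,"black",(384,232),30)],colrings,[500,-190,115])
def crop(im,u,v,R=45): return cv2.resize(im[v-R:v+R,u-R:u+R],(390,290 if 0 else 390),interpolation=cv2.INTER_CUBIC)
ims=[crop(s["img"],279,206),crop(t["img"],278,258),crop(draw(s,colrings(*k)),157,210),crop(draw(t,colrings(*k)),384,232)]
cv2.imwrite("pics/crop.png",cv2.resize(np.vstack([np.hstack(ims[:2]),np.hstack(ims[2:])]),(600,600)))
E
```

```text
[ 4.461e+02  1.990e+01 -3.000e-01] res px [-0.03 -0.   -0.03 -0.  ] areas [(1069, 1053), (569, 518)]
[ 495.1 -201.5   95.7] res px [-0.29 -0.05 -0.34 -0.01] areas [(679, 735), (784, 865)]
```

View pics/crop.png

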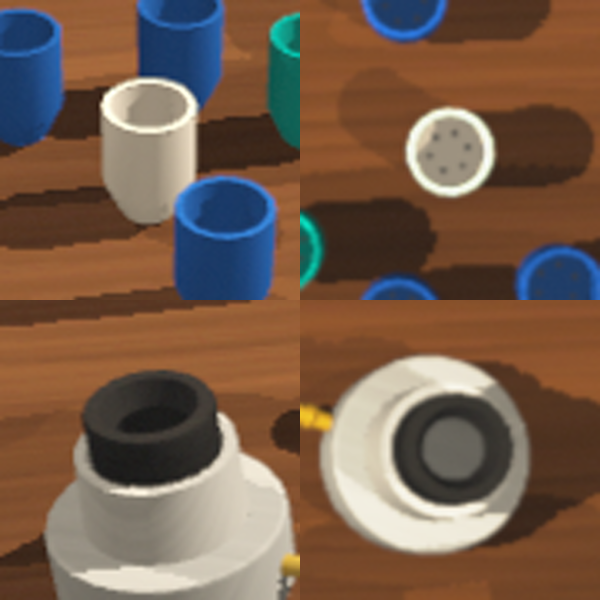

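The crop shows the white vessel narrowing at the foot, with a holed filter disc inside, so this is the cup. Its fit is good: z ≈ 0 and the areas match. The collar blob is incomplete, so I'll fix its mask.

```bash
sed -i 's/def draw(p,pts):/def draw(p,X):\n    pts=proj(p,X)/; s/(mx<60)&(mx-mn<22)/(mx<82)\&(mx-mn<24)/' h.py
python3 - <<'E'
from h import *
s=bot.get_image("scene"); t=bot.get_image("top")
bs,bt=blob(s,"black",(157,208),30),blob(t,"black",(384,232),24)
print(bs.min(0),bs.max(0),bt.min(0),bt.max(0), s["img"][205,157],s["img"][220,150],t["img"][232,370],t["img"][218,384])
k=fit([s,t],[bs,bt],colrings,[500,-190,115])
k2=fit([s,t],[bs,bt],lambda x,y,e:np.r_[ring(x,y,93,34.5),ring(x,y,e,34.5)],[500,-190,115])
c=np.array([446.1,19.9,0])
for n,x in dict(b1=(548,49),b2=(363,-46),b3=(342,60),teal=(387,130)).items():
    d=np.array(x)-c[:2]; print(n,np.hypot(*d),np.degrees(np.arctan2(d[1],d[0])))
def crop(im,u,v,R=45): return cv2.resize(im[v-R:v+R,u-R:u+R],(390,390),interpolation=cv2.INTER_CUBIC)
cv2.imwrite("pics/crop2.png",np.hstack([crop(draw(s,colrings(*k)),157,210),crop(draw(t,colrings(*k)),384,232)]))
E
```

```text
[137 186] [177 220] [367 216] [402 247] [54 61 68] [53 60 63] [48 53 56] [49 55 57]
[ 494.9 -200.4  116.9] res px [0.19 0.04 0.23 0.01] areas [(1125, 1141), (878, 973)]
[ 494.8 -200.4  118.8] res px [0.21 0.04 0.25 0.01] areas [(1125, 1215), (878, 990)]
b1 105.97367597663109 15.9379693579297
b2 106.058568725021 -141.58486373911236
b3 111.55635347213536 158.9329892837813
teal 124.95927336536494 118.22622471274317
```

View pics/crop2.png

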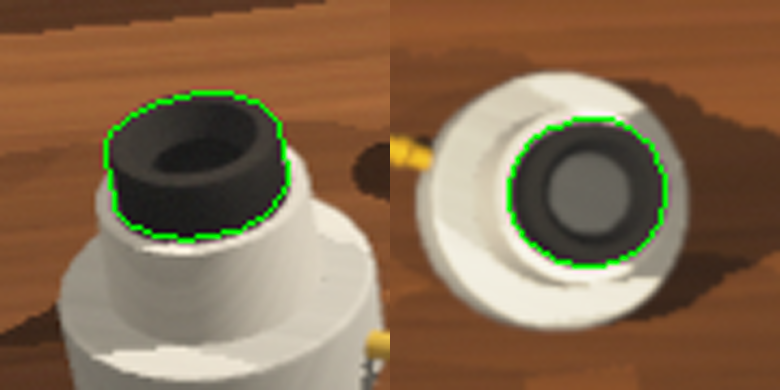

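The outline fits the collar: axis at (495,-200), edge at about 117 mm, so the foot should meet it at about 96 mm. Now the grasp, with the jaws along y, where there is room between the blue cups.

```bash
cat >> h.py <<'E'
R=np.array([[0,0,-1.],[0,-1,0],[-1,0,0]]); 
assert abs(np.linalg.det(R)-1)<1e-6
E
python3 - <<'E'
from h import *
x,y=446.1,19.9
print(bot.ik([x,y,400],R), bot.ik([494.9,-200.4,350],R))
bot.move_pose([x,y,300],R)
bot.servo_line([x,y,210],v=90,f_stop=8) and print("hit")
f0=bot.read_force()
bot.set_gripper(45,45); print(bot.read_opening(),np.round(f0,2),np.round(bot.read_force(),2),bot.read_position())
bot.servo_line([x,y,350],v=120); bot.pause(.2)
print(bot.read_opening(),np.round(bot.read_force(),2),np.round(bot.read_moment(),3),bot.read_time_s())
s=bot.get_image("scene"); t=bot.get_image("top"); cv2.imwrite("pics/lift.png",s["img"])
E
```

```text
[-7.57439073e-02 -3.46155281e-01  2.08887975e+00 -4.44089210e-16
  1.39886819e+00  1.49505242e+00] [-4.85305589e-01 -9.29831381e-02  1.96352826e+00 -4.44089210e-16
  1.27104753e+00  1.08549074e+00]
53.94940047021448 [-0.38 -0.12  0.63] [-0.67  0.21  4.35] [446.53829852  19.94077973 210.85524397]
53.73657935607013 [ 0.75  0.92 -2.21] [ 0.015 -0.005  0.053] 6.4667
```

View pics/lift.png

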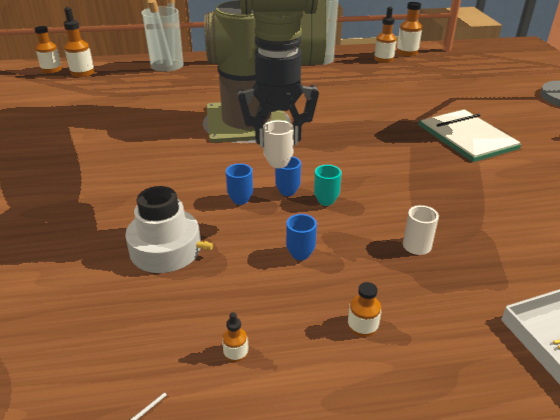

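Cup is held upright at scene (279,145), neighbours untouched. Now over to the stand.

```bash
python3 - <<'E'
from h import *
x,y=494.9,-200.4
bot.servo_line([x,y,350],v=120); bot.pause(.4)
F=np.array([bot.read_force() for _ in range(20)]); 
print(np.round(F.mean(0),2),np.round(F.std(0),2),bot.read_time_s())
bot.servo_line([x,y,325],v=40); bot.pause(.2)
F0=np.mean([bot.read_force() for _ in range(10)],0)
print(bot.servo_line([x,y,290],v=15,f_stop=2.5),np.round(bot.read_position(),2),np.round(F0,2))
bot.pause(.2)
F=np.mean([bot.read_force() for _ in range(10)],0); print(np.round(F-F0,2),np.round(bot.read_moment(),3),np.round(bot.read_position(),2),bot.read_time_s())
s=bot.get_image("scene"); t=bot.get_image("top")
def crop(im,u,v,R=60): return cv2.resize(im[v-R:v+R,u-R:u+R],(390,390),interpolation=cv2.INTER_CUBIC)
cv2.imwrite("pics/place.png",np.hstack([crop(s["img"],157,200),crop(t["img"],384,232)]))
E
```

```text
[-0.44 -0.3  -3.08] [0. 0. 0.] 9.0
True [ 494.94 -200.11  311.03] [ 0.36 -0.31 -1.54]
[1.7  1.71 3.56] [ 0.079 -0.521  0.055] [ 494.88 -200.09  310.94] 11.2917
```

View pics/place.png

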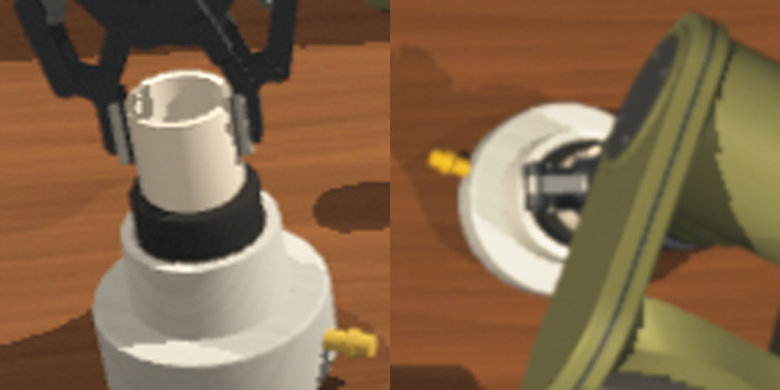

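The cup's foot is in the collar hole, upright, with slight lateral load. I'll open so it centres itself, back off for a two-view check, then press on the rim with the finger ends so that nothing forces it sideways.

```bash
cat >> h.py <<'E'
def nestrings(x,y,z): return np.r_[ring(x,y,z+20.7,25.2),ring(x,y,z+24,27),ring(x,y,z+75,27)]
def look(name):
    s=bot.get_image("scene"); t=bot.get_image("top")
    us=proj(s,[495,-200,150])[0]; ut=proj(t,[495,-200,170])[0]
    bs,bt=blob(s,"white",us,24),blob(t,"white",ut,24)
    print(bs.min(0),bs.max(0),bt.min(0),bt.max(0))
    k=fit([s,t],[bs,bt],nestrings,[495,-200,95])
    def crop(im,u,R=50): u=np.int32(u); return cv2.resize(im[u[1]-R:u[1]+R,u[0]-R:u[0]+R],(390,390),interpolation=cv2.INTER_CUBIC)
    cv2.imwrite(f"pics/{name}.png",np.hstack([crop(draw(s,nestrings(*k)),us),crop(draw(t,nestrings(*k)),ut)]))
    return k
E
python3 - <<'E'
from h import *
bot.set_gripper(80); bot.pause(.3)
p=bot.read_position()
bot.servo_line([p[0],p[1],365],v=80)
bot.servo_line([450,0,375],v=170)
look("nest"); print(bot.read_time_s())
E
```

```text
[135 162] [172 204] [368 205] [407 252]
[ 496.  -196.9   98.8] res px [ 2.12  0.31  2.48 -0.03] areas [(1283, 1296), (1660, 779)]
14.3667
```

View pics/nest.png

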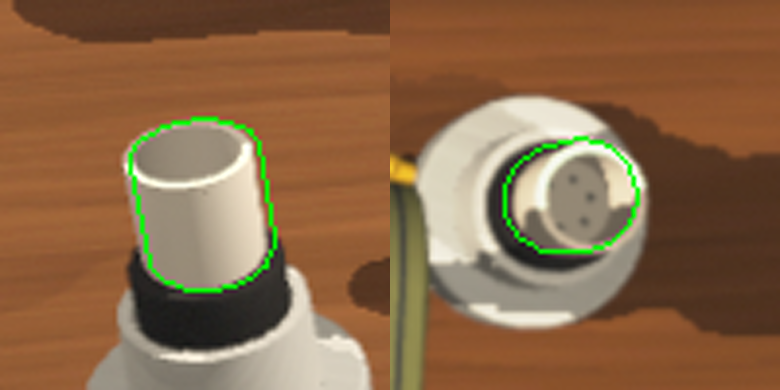

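The cup leans a little toward -y, and the mask merged with the neck. I'll fit the rim circle directly, position and tilt, on edges in both views.

```bash
cat >> h.py <<'E'
from scipy.optimize import differential_evolution
from scipy.ndimage import map_coordinates
def circ(x,y,z,tx,ty,r):   # axis direction (tx,ty,1)
    n=np.array([tx,ty,1.]);n/=np.linalg.norm(n);u=np.cross([0,1,0],n);u/=np.linalg.norm(u);v=np.cross(n,u)
    return np.array([x,y,z])+r*(np.cos(A)[:,None]*u+np.sin(A)[:,None]*v)
def cupcurves(q):           # q: foot x,y,z, tilt
    x,y,z,tx,ty=q; n=np.array([tx,ty,1.]);n/=np.linalg.norm(n); c=np.array([x,y,z])+75*n
    return [circ(*c,tx,ty,27),circ(*c,tx,ty,23.2)],c
def rimfit(name,zlo=70,zhi=120):
    P=[bot.get_image("scene"),bot.get_image("top")]
    G=[]
    for p in P:
        g=cv2.GaussianBlur(p["img"].astype(np.float32),(0,0),.8)
        G.append(np.minimum(np.sqrt(sum(cv2.Sobel(g[:,:,i],cv2.CV_32F,a,b)**2 for i in range(3) for a,b in((1,0),(0,1)))),250))
    def sc(q):
        cs,_=cupcurves(q); return -sum(map_coordinates(g,proj(p,c).T[::-1],order=1).mean() for p,g in zip(P,G) for c in cs)
    r=differential_evolution(sc,[(485,505),(-212,-188),(zlo,zhi),(-.25,.25),(-.25,.25)],seed=1,maxiter=150,popsize=12,tol=1e-6)
    cs,c=cupcurves(r.x); print("foot",np.round(r.x[:3],1),"tilt deg",np.round(np.degrees(r.x[3:]),1),"rim",np.round(c,1),"score",round(-r.fun))
    out=[]
    for p,R_ in zip(P,(26,26)):
        u=np.int32(proj(p,c)[0]); k=14; im=cv2.resize(p["img"][u[1]-R_:u[1]+R_,u[0]-R_:u[0]+R_],(390,390),interpolation=cv2.INTER_CUBIC); k=390/(2*R_)
        im2=im.copy()
        for cc in cs: cv2.polylines(im2,[np.int32((proj(p,cc)-u+R_+.5)*k).reshape(-1,1,2)],True,(0,255,0),1)
        out.append(im2)
    cv2.imwrite(f"pics/{name}.png",np.hstack(out)); return r.x,c
E
python3 -c "
from h import *
rimfit('rim1')"
```

```text
foot [ 498.1 -200.3  102.3] tilt deg [-1.8 -0.3] rim [ 495.7 -200.7  177.3] score 880
```

View pics/rim1.png

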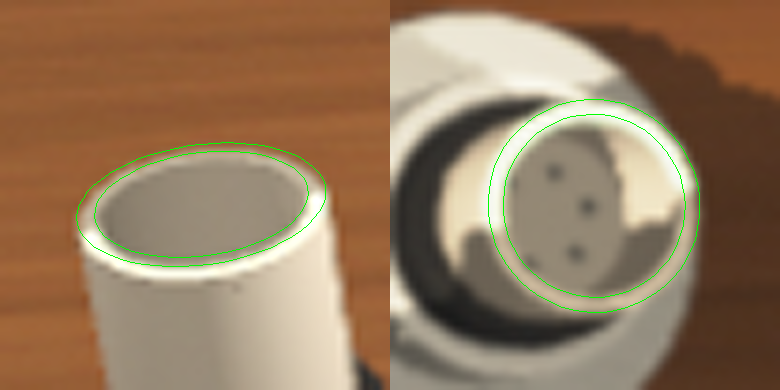

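The rim centre is within about 1 mm of the collar axis and the rim is close to level. The slant in the pictures is mostly perspective, and the scene overlay sits about 1.5 px high, which is within calibration. Now I'll press on the rim with the finger ends on opposite sides.

```bash
python3 - <<'E'
from h import *
x,y=495.3,-200.8
bot.set_gripper(42)
print(bot.read_opening())
bot.servo_line([x,y,375],v=170); bot.servo_line([x,y,360],v=40); bot.pause(.4)
def fz(n=6):
    L=[]
    for _ in range(n): L.append(bot.read_force()); bot.pause(.03)
    return np.mean(L,0),np.std(L,0)
F0,sd=fz(); print("base",np.round(F0,2),np.round(sd,2))
print(bot.servo_line([x,y,325],v=12,f_stop=3))
z=bot.read_position()[2]; F,_=fz(); print("touch",round(z,2),np.round(F-F0,2),bot.read_time_s())
zc=z
for i in range(24):
    f=(F-F0)[2]
    if f>=10.8: break
    zc-= 1.0 if f<6.5 else min(.5,max(.15,(11.5-f)/9))
    bot.servo_line([x,y,zc],v=12)
    F,_=fz(3); print(i,round(zc,2),round(bot.read_position()[2],2),np.round(F-F0,2))
    if (F-F0)[2]>16 or zc<z-24: break
print(bot.read_time_s())
E
```

```text
41.971972955830395
base [-0.12 -0.15  0.01] [0.43 0.73 0.53]
True
touch 328.6 [ 0.33 -0.21  3.4 ] 19.8917
0 327.6 328.25 [-0.94  1.03  5.47]
1 326.6 327.9 [-1.51  1.49  8.22]
2 326.23 327.79 [-1.77  1.65  9.09]
3 325.96 327.69 [-1.86  1.41  9.27]
4 325.72 327.6 [-2.07  1.48 10.61]
5 325.57 327.55 [-1.89  1.66 10.43]
6 325.42 327.49 [-2.05  1.69 10.99]
22.3417
```

```bash
python3 - <<'E'
from h import *
s=bot.get_image("scene"); cv2.imwrite("pics/press.png",cv2.resize(s["img"][100:280,80:260],(600,600),interpolation=cv2.INTER_CUBIC)); print(np.round(bot.read_force(),2))
E
```

```text
[-2.24  1.32 11.69]
```

View pics/press.png

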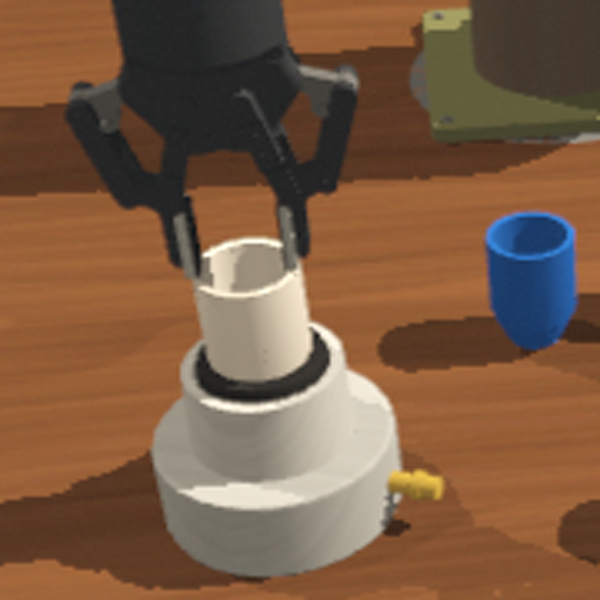

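The finger ends sit on the rim and the collar has slid down almost to the neck rim. Force now rises at about 7 N/mm, so it is on the stop spring. I'll hold about 12 N for a second, lift off slowly and check.

```bash
python3 - <<'E'
from h import *
x,y=495.3,-200.8
bot.servo_line([x,y,325.3],v=12)
L=[]
for _ in range(22): L.append(bot.read_force()[2]); bot.pause(.05)
print(np.round([min(L),np.mean(L),max(L)],2),bot.read_time_s(),bot.read_position())
bot.servo_line([x,y,333],v=15); bot.servo_line([x,y,375],v=80); bot.servo_line([450,0,380],v=170)
rimfit("final",60,110)
print(np.round(bot.read_force(),2),bot.read_time_s())
s=bot.get_image("scene"); a=cv2.resize(s["img"][130:280,90:240],(390,390),interpolation=cv2.INTER_CUBIC)
cv2.imwrite("pics/final.png",np.hstack([a,cv2.imread("pics/final.png")[:,390:]]))
E
```

```text
[10.27 11.15 12.14] 23.7417 [ 495.71508873 -200.89574614  327.43877086]
foot [ 499.1 -200.5   84.7] tilt deg [-2.4 -0.2] rim [ 496.  -200.8  159.6] score 865
[ 0.59 -0.14 -0.14] 26.5417
```

View pics/final.png

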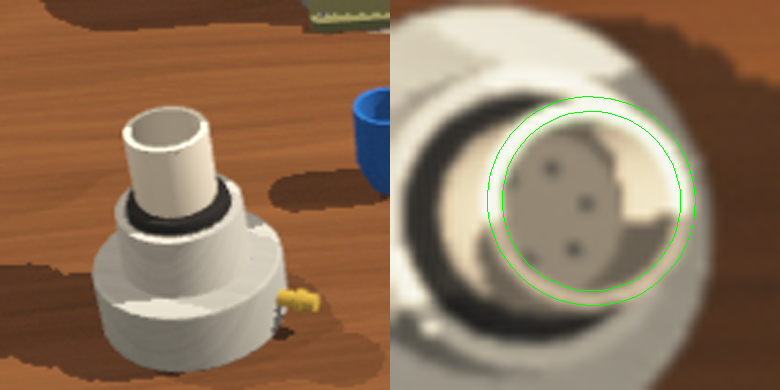

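```bash
python3 -c "
from h import *
print(bot.hand_in(), bot.read_time_s())"
```

```text
the job is handed in; nothing more can be done
the job is handed in; nothing more can be done
```

The white tapered cup is nested in the collar, was pressed down onto the stop, and was let go; the job was handed in at about 27 s.

- **Placing:** I gripped the cup, lowered it until it touched the collar, and opened the gripper so it could centre itself. I then pressed on its rim with the finger ends instead of gripping it again.
- **Pressing:** The collar slid down about 15 mm to its stop, where force rose at about 7 N per mm. I held 10.3 to 12.1 N (mean 11.2) for about 1.1 s. Force stayed above 9 N for roughly 2 s in all.
- **Final look:** The gripper was clear and the cup was still seated. Its rim centre was about 1 mm from the collar axis, which is about 1° of tilt at most.
- **Checks that disagreed:**
  - The edge fit reported a 2.4° tilt in x. I took that as calibration error, because the earlier fit's outline sat about 1.5 px off in the scene view and had shown 1.8° before pressing.
  - A side force of about 2 N showed during the press.
- **Other vessels:** Nothing else was touched, as far as the lift picture and the final crops show. I did not measure the other vessels' positions again.

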